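# Pack a crate kit in layers

## Robot

A 6-joint arm with a two-finger parallel gripper is mounted at the origin on the work surface. World frame = base frame: x ahead of the robot, y to its left, z up, the work surface at z = 0. Lengths are in m, angles in rad, forces in N, time in s.
With the tool pointing down it reaches from about 0.275 to 0.875 m from the base axis. Payload 12.5 kg.
Tool frame: the origin (TCP) lies on the mounting face of the last link; the fingertips stand 173 mm ahead of it and the grasp point (between the pads) lies 155 mm ahead of it; z points along the fingers, y is the line along which they close (so a half turn about z gives the same grasp; the last joint's range is limited). The gripper opens to 85 mm and grips with 20 to 120 N. Pads are 22 mm wide; open, the fingers measure 114 mm over their backs; the gripper's body (76 mm by 85 mm) begins 54 mm behind the grasp point. The pads swing forward as they close: fully open they stand 13 mm farther back than shut.
Start: joints at [1.091, 0.351, 1.652, -0, 1.139, -0.085], TCP at [0.212, 0.508, 0.405] pointing down, gripper open.
Joint ranges: [-2.75, 2.75], [-0.79, 2.1], [0.01, 2.65], [-1.57, 4.71], [0.07, 3.14], [-2.87, 2.87]. Speed limits (rad/s): [2.22, 2.22, 2.79, 3.14, 3.14, 3.14].

## Interface

Orientations are given as a 3x3 rotation matrix whose columns are the frame's x, y, z axes.
In Python, from rig import r gives the robot as it stands.
- The arm moves only by the tool move_arm, never from a script. Its argument "steps" is one flat list of numbers, 7 for each row, row after row: the shift along the tool's x, y, z in units of 30 mm (1.0 is 30 mm), then the turn, a rotation vector about the tool's x, y, z in units of 5 degrees (1.0 is 5 degrees), then the opening in per cent of the stroke, from 0 (shut) to 100 (fully open). A call has 1 to 8 rows; each row is the pose to reach, as a shift and turn from the pose commanded when the call began, along the tool's axes at that moment; what a row does not reach only later rows make up. A row lasts 1/12 s, in which the tool goes at most 41.7 mm and 7.16 degrees, less where a joint would pass 70% of its speed; a pose out of reach is approached as far as the arm can. A call with a gripper value outside its range is refused whole. The fingers move at their own pace and stop on an object; "grip_force" is the grip in N (left out, the last holds). Time passes only in rows, so rows that repeat a pose let the fingers close. It gives the time, the measured TCP pose, the force, the opening and the grip force at its end, in the units of the state.
- r.get_state(): the state, without advancing time (a new reading comes with each control period).
- r.capture(name): name is "side" or "top"; returns (picture, depth): 420x560x3 uint8, blue, green, red; 420x560 float32, m along the optical axis (not along the pixel's ray), 0 where there is no reading.
- r.calibration(name): a dict with "vertical_fov" (degrees; the focal length in pixels is half the picture's height over the tangent of half this angle, whatever the lens; pixels are square), "cx", "cy" (the principal point, pixels), "position" and "attitude" of the camera in the world. Camera axes: x right, y up, looking along -z (the intrinsics and any distortion apply to the point x, -y, -z); pixel columns grow to the right and rows downward; lengths in m; the calibration is good to about 2 mm. A picture is of the moment at which its call begins. calibration takes no time and is no camera call.
- r.job_done(): hands the job in; it is judged then, once.
The state is a dict: "clock": time; "qpos": joint angles; "dq": joint speeds; "effort": joint torques, N m; "tcp_pos": TCP position; "tcp_rot": TCP orientation; "contact_force": force on the tool from outside, world axes, zero at the start; "wrist_torque": the same for the moment, N m; "width": finger opening in m; "gripper_force": force on a finger pad.
Only numpy, scipy, OpenCV 4.12 (cv2) and the standard library are available. Lean on these libraries where they do the work, as an engineer would, in place of code of your own. Each camera call takes 0.05 s, during which the arm holds its last target. There are 200 camera calls.

## Task

Pack the crate kit into the tray so that everything fits: one beech post in each of the two channels on the tray's floor, then the slatted frame lying flat on top of the posts, and last the board from the sloping stand, lying flat on the frame with its batten up. Set each part down in its place rather than dropping it, and leave the other things on the bench where they are.

Things in the scene. Friction and masses are not known exactly. Their poses are not given: they have to be found in the camera images.
- tray: Open kit tray, fixed, 176 (x) x 184 (y) mm outside, 164 x 172 inside, dark walls to 60 mm, floor surface 6 mm up. Origin: underside centre on the bench; z up. Green ribs (120 long along x, 6 wide, 10 tall) on the floor form two channels 36 wide along x, centred at y = +-42. Packed: posts' tops 36, frame's top 54, board's upper face 64 mm above the bench.
- slot_left (a point): Centre of the channel on the tray's +y side, on the tray's floor surface; axes parallel to the tray's.
- slot_right (a point): Centre of the channel on the tray's -y side, on the tray's floor surface; axes parallel to the tray's.
- stand: Sloping plywood stand, fixed, 150 mm wide, about 140 deep; holds the board. Its face rises at 35 degrees to the bench, from the low edge (its -x side, with a lip at the bottom edge) to the high edge at its +x side, about 110 mm up. Origin: on the bench under the middle of the slope.
- post_a: Pale beech corner post lying on the bench, 30 x 30 mm, 140 long along its x (last 10 mm at each end stepped down to 24 x 24), about 0.1 kg. Origin: underside centre; z up. Same as post_b; either fits either channel, either way round.
- post_b: The other beech corner post, same as post_a.
- frame: Slatted frame lying flat on the bench, 154 (x) x 162 (y) mm, 18 thick, about 0.12 kg: two rails 14 wide along x at its edges, three slats 20 wide along y centred at x = -67, 0, +67 (47 mm gaps between them). Origin: underside centre, under the middle slat; z up. Symmetric by half turns. Can be held by the middle slat.
- board: Plywood board 154 (x) x 162 (y) mm, 10 thick, about 0.22 kg, with a dark batten along the middle of its upper face as a handle: 110 long along x, 22 wide, 26 tall (top 36 mm above the underside). Starts on the stand sloping 35 degrees, its x up the slope. Origin: underside centre; z out of the batten's face. Symmetric by a half turn.
- sander: Bystander: cork sanding block 115 x 62 x 36 mm, black sole. Origin underside centre.
- plane: Bystander: blue block plane 150 x 50 mm, 58 tall. Origin underside centre.
- glue: Bystander: white glue bottle with blue nozzle standing upright, 58 mm across, 150 tall. Origin underside centre.
- mallet: Bystander: wooden mallet, 220 mm long, head 110 x 60 x 50. Origin on the bench, 80 mm from the head's centre towards the handle.
- square: Bystander: try square lying flat, about 185 x 120 mm, 16 thick. Origin on the bench near its middle.
- tape: Bystander: roll of yellow tape lying flat, 96 mm across, 45 tall. Origin underside centre.
- bolts: Bystander: white open box of bolts, 150 x 200 x 50 mm. Origin underside centre.
Things that resemble listed ones, but are neither listed nor needed, are in the scene too. What is shaped like the post_b but pink is not meant.

How it is judged:
On the way, in this order (a step that is already met when the one before it is completed fails the run):
1. both posts lie in the tray, one in each channel (((y of post_a in the frame of slot_left between -0.006 and 0.006 m and x of post_a in the frame of slot_left between -0.016 and 0.016 m and z of post_a in the frame of slot_left between -0.004 and 0.004 m and angle between the x axis of each of post_a, post_b and the x axis of tray, either way round below 0.09 rad and y of post_b in the frame of slot_right between -0.006 and 0.006 m and x of post_b in the frame of slot_right between -0.016 and 0.016 m and z of post_b in the frame of slot_right between -0.004 and 0.004 m) or (y of post_b in the frame of slot_left between -0.006 and 0.006 m and x of post_b in the frame of slot_left between -0.016 and 0.016 m and z of post_b in the frame of slot_left between -0.004 and 0.004 m and angle between the x axis of each of post_b, post_a and the x axis of tray, either way round below 0.09 rad and y of post_a in the frame of slot_right between -0.006 and 0.006 m and x of post_a in the frame of slot_right between -0.016 and 0.016 m and z of post_a in the frame of slot_right between -0.004 and 0.004 m))), for 0.2 s.
2. the slatted frame lies flat in the tray on top of the posts (((y of post_a in the frame of slot_left between -0.006 and 0.006 m and x of post_a in the frame of slot_left between -0.016 and 0.016 m and z of post_a in the frame of slot_left between -0.004 and 0.004 m and angle between the x axis of each of post_a, post_b and the x axis of tray, either way round below 0.09 rad and y of post_b in the frame of slot_right between -0.006 and 0.006 m and x of post_b in the frame of slot_right between -0.016 and 0.016 m and z of post_b in the frame of slot_right between -0.004 and 0.004 m) or (y of post_b in the frame of slot_left between -0.006 and 0.006 m and x of post_b in the frame of slot_left between -0.016 and 0.016 m and z of post_b in the frame of slot_left between -0.004 and 0.004 m and angle between the x axis of each of post_b, post_a and the x axis of tray, either way round below 0.09 rad and y of post_a in the frame of slot_right between -0.006 and 0.006 m and x of post_a in the frame of slot_right between -0.016 and 0.016 m and z of post_a in the frame of slot_right between -0.004 and 0.004 m)) and horizontal distance between frame and tray below 0.01 m and z of frame in the frame of tray between 0.0325 and 0.0395 m and angle between frame's own z axis and vertical below 0.05 rad and angle between the x axis of frame and the x axis of tray, either way round below 0.12 rad), for 0.2 s.
3. the board lies flat in the tray on top of the frame (all of step 2 and horizontal distance between board and tray below 0.01 m and z of board in the frame of tray between 0.0505 and 0.0575 m and angle between board's own z axis and vertical below 0.05 rad and angle between the x axis of board and the x axis of tray, either way round below 0.12 rad), for 0.2 s.
At the end, for the whole second after the job is handed in: One post in each channel (6 mm across, 16 mm along, 4 mm high, 0.09 rad); frame on posts, board on frame batten up, each within 10 mm of the tray's middle, 3.5 mm of packed height, 0.05 rad of level, 0.12 rad of the tray's yaw (half turns allowed); all at rest (all of step 3 and linear speed of each of post_a, post_b, frame, board below 0.02 m/s); the robot touches nothing.
It fails at once if a bystander (sanding block, plane, glue bottle, mallet, square, tape or box of bolts) was moved more than 30 mm (distance of any of sander, plane, glue, mallet, square, tape, bolts from where it was at the start of the episode above 0.03 m).
It fails at once if a kit part was dropped or thrown: faster than 0.7 m/s with no finger on it (a fall of some 25 mm) ((linear speed of post_a above 0.7 m/s and contact force between the fingers and post_a below 0.05 N) or (linear speed of post_b above 0.7 m/s and contact force between the fingers and post_b below 0.05 N) or (linear speed of frame above 0.7 m/s and contact force between the fingers and frame below 0.05 N) or (linear speed of board above 0.7 m/s and contact force between the fingers and board below 0.05 N)).
It also fails if it takes over 72 s, if anything falls off the work surface, if the arm or the gripper's body presses on something with over 40 N, if the wrist force passes 120 N, or if a joint passes its speed limit or range.

## Working session

There is one attempt and no reset: what is moved stays moved. The work goes in short steps, Python scripts to look and compute and a tool call to move; the robot and the scene stay as the last step left them, time stands still between calls to the robot, and variables do not carry over. Pictures are saved under pics/ and viewed, at most 10 in all, crops included, and the job is handed in when it is done.

Besides the shell and the picture viewer there is one more tool, called as a command line: name --argument value ..., lists and objects as JSON in quotes. move_arm: Moves the arm, as the interface text tells. Its arguments: {"type":"object","properties":{"steps":{"type":"array","items":{"type":"number"}},"grip_force":{"type":"number"}},"required":["steps"]}

```bash
mkdir -p pics; ls
python3 - <<'E'
from rig import r
import cv2,numpy as np
print(r.get_state())
for n in("top","side"):
    p,d=r.capture(n);cv2.imwrite(f"pics/{n}0.png",p);np.save(f"pics/{n}0.npy",d);print(n,r.calibration(n),(d==0).mean())
E
```

```text
pics
{'clock': 0.0, 'qpos': array([ 1.09138520e+00,  3.51243797e-01,  1.65243368e+00, -1.35968352e-05,
        1.13911944e+00, -8.46717349e-02]), 'dq': array([-0.00044188, -0.0007152 ,  0.00137386, -0.00106824,  0.00191861,
        0.0002285 ]), 'effort': array([-1.20916091e-03, -5.06096971e+01, -2.91419864e+01, -7.88098077e-05,
        4.45386395e-03,  1.91459742e-05]), 'tcp_pos': array([0.21146462, 0.50757931, 0.40415052]), 'tcp_rot': array([[-9.23098985e-01,  3.84562047e-01, -5.44516984e-04],
       [ 3.84562422e-01,  9.23098364e-01, -1.07419850e-03],
       [ 8.95467649e-05, -1.20099231e-03, -9.99999275e-01]]), 'contact_force': array([0.21230656, 0.58962898, 0.66006009]), 'wrist_torque': array([ 0.03773518, -0.0185584 , -0.01196951]), 'gripper_force': 0.0, 'width': 0.08530471267494795}
top {'vertical_fov': 44.27645278132531, 'cx': 287.01889170446157, 'cy': 215.33409757937673, 'position': array([0.36985677, 0.05601949, 1.95204068]), 'attitude': array([[-0.02412047,  0.99273973, -0.11783903],
       [-0.99970603, -0.02366226,  0.00528616],
       [ 0.00245944,  0.1179319 ,  0.99301864]])} 0.0044005102040816325
side {'vertical_fov': 46.462096569365784, 'cx': 286.28349822385997, 'cy': 207.83231454999984, 'position': array([ 0.05086123, -0.9890237 ,  0.90714511]), 'attitude': array([[ 0.88893874,  0.27973812, -0.36267686],
       [-0.4576498 ,  0.51037938, -0.72805876],
       [-0.018563  ,  0.81317862,  0.5817181 ]])} 0.004060374149659864
```

View pics/top0.png

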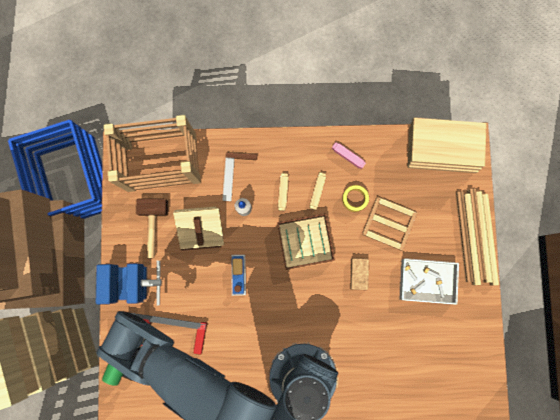

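View pics/side0.png

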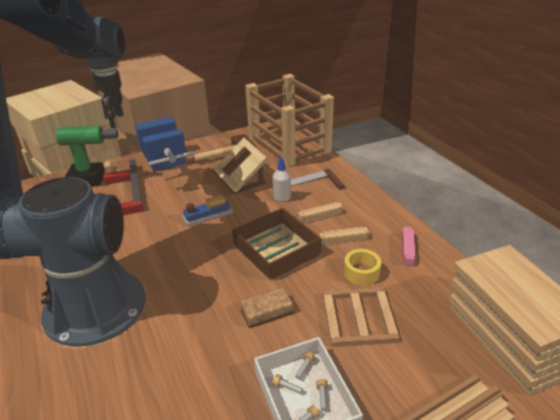

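Top view: the tray is at (306,240) and the board on its stand at (200,228). The frame is at (390,222) and the two pale posts at (283,190) and (318,189). The pink look-alike at (349,155) isn't wanted, and neither is the stack of slats at (477,235). Next I'll measure by height and colour.

```bash
cat > h.py <<'E'
import cv2,numpy as np
from rig import r
def K(n):
    c=r.calibration(n);return 210/np.tan(np.radians(c["vertical_fov"]/2)),c["cx"],c["cy"],np.array(c["position"]),np.array(c["attitude"])
def rays(n,uv):
    f,cx,cy,p,A=K(n);uv=np.asarray(uv,float).reshape(-1,2)
    return p,np.c_[(uv[:,0]-cx)/f,-(uv[:,1]-cy)/f,-np.ones(len(uv))]@A.T
def plane(n,uv,z):
    p,d=rays(n,uv);return p+d*((z-p[2])/d[:,2])[:,None]
def cloud(n,D):
    v,u=np.mgrid[:420,:560];p,d=rays(n,np.c_[u.ravel(),v.ravel()]);return (p+d*D.reshape(-1,1)).reshape(420,560,3)
def proj(n,X):
    f,cx,cy,p,A=K(n);q=(np.asarray(X)-p)@A;return np.c_[cx-f*q[:,0]/q[:,2],cy+f*q[:,1]/q[:,2]]
E
python3 - <<'E'
from h import *
for n in("top","side"):
    D=np.load(f"pics/{n}0.npy");C=cloud(n,D);ok=(D>0)
    b=ok&(abs(C[...,2])<.012)&(abs(C[...,1])<.5)&(C[...,0]<.85)&(C[...,0]>.2)
    x,y,z=C[b].T;co=np.linalg.lstsq(np.c_[x-.5,y,np.ones(len(x))],z,rcond=None)[0];print(n,"bench",co,z.std())
    m=(ok&(C[...,2]>.012)&(C[...,2]<.16)&(abs(C[...,1])<.42)&(C[...,0]>.3)&(C[...,0]<.85)).astype(np.uint8)
    N,L,S,_=cv2.connectedComponentsWithStats(m,connectivity=4)
    for i in range(1,N):
        if S[i,4]<60:continue
        P=C[L==i];(c,s,a)=cv2.minAreaRect((P[:,:2]*1000).astype(np.float32))
        print(S[i,:5],"c",np.round(c),"s",np.round(s),"a",round(a,1),"z",np.round(np.percentile(P[:,2],[5,50,95])*1000))
E
```

```text
top bench [0.00025557 0.00075376 0.00046929] 0.005025590171490762
[408 139   9  29 150] c [ 809. -415.] s [15. 82.] a 86.0 z [ 48. 132. 146.]
[181 144  20  40 300] c [790. 399.] s [118.  48.] a 4.3 z [ 21.  90. 153.]
[334 148  32  21 258] c [ 821. -200.] s [128.  34.] a 53.9 z [17. 29. 39.]
[230 152  25   8 107] c [833. 212.] s [90. 28.] a 85.3 z [12. 17. 26.]
[311 173  16  37 285] c [689. -73.] s [ 31. 140.] a 71.8 z [21. 29. 38.]
[279 174  10  37 288] c [688.  56.] s [ 33. 138.] a 84.2 z [21. 29. 38.]
[343 185  26  27 290] c [ 656. -213.] s [94. 96.] a 36.8 z [18. 43. 51.]
[373 197  38  20 207] c [ 625. -353.] s [143.  59.] a 82.7 z [13. 19. 26.]
[235 198  17  18 231] c [630. 206.] s [56. 56.] a 25.9 z [ 42.  96. 140.]
[ 183  207   41   43 1495] c [554. 352.] s [149. 136.] a 0.1 z [ 29.  80. 116.]
[363 210  49  40 463] c [ 541. -333.] s [163. 114.] a 66.9 z [13. 18. 26.]
[278 214  57  56 460] c [501. -21.] s [181. 184.] a 9.2 z [14. 57. 67.]
[232 255  14  40 491] c [382. 232.] s [ 49. 145.] a 89.3 z [15. 38. 60.]
[351 258  18  32 540] c [ 374. -217.] s [ 63. 114.] a 86.9 z [26. 35.
[... 365 characters left out ...]
6.6 z [13. 17. 20.]
[182 194  50  30 754] c [380. 225.] s [ 53. 150.] a 86.3 z [14. 35. 57.]
[299 202  44  19 455] c [688.  55.] s [ 37. 142.] a 84.7 z [14. 28. 34.]
[ 232  207  137   71 3295] c [579. -19.] s [356. 204.] a 4.0 z [14. 33. 61.]
[403 228  13  36 356] c [ 819. -205.] s [132.  31.] a 53.7 z [17. 30. 33.]
[344 249  38  34 883] c [ 655. -217.] s [96. 94.] a 70.4 z [14. 37. 47.]
[453 253  31  18 116] c [ 809. -413.] s [79. 13.] a 0.2 z [126. 142. 144.]
[ 241  287   52   38 1218] c [ 373. -223.] s [ 66. 116.] a 86.1 z [17. 36. 39.]
[ 323  287   73   57 1689] c [ 560. -345.] s [167. 155.] a 66.3 z [14. 19. 22.]
[265 337  61  32 924] c [ 361. -397.] s [ 45. 126.] a 83.6 z [15. 31. 51.]
```

Run:
```python
from h import *
def rect(P):
    c,s,a=cv2.minAreaRect((P[:,:2]*1000).astype(np.float32));return np.round(c,1),np.round(s,1),round(a,1)
boxes={"post1":(.688,.055,.1),"post2":(.689,-.075,.09),"frame":(.56,-.345,.13),"tray":(.501,-.021,.14)}
zr={"post1":(.024,.036),"post2":(.024,.036),"frame":(.013,.023),"tray":(.054,.066)}
for n in("top","side"):
    D=np.load(f"pics/{n}0.npy");C=cloud(n,D);img=cv2.imread(f"pics/{n}0.png")
    for k,(x,y,R) in boxes.items():
        m=(np.hypot(C[...,0]-x,C[...,1]-y)<R)&(C[...,2]>zr[k][0])&(C[...,2]<zr[k][1])
        m=m.astype(np.uint8);N,L,S,_=cv2.connectedComponentsWithStats(m,connectivity=8)
        m=L==1+np.argmax(S[1:,4]);print(n,k,m.sum(),rect(C[m]),"med z",np.median(C[m][:,2]).round(4))
    hsv=cv2.cvtColor(img,cv2.COLOR_BGR2HSV)
    g=((hsv[...,0]>45)&(hsv[...,0]<95)&(hsv[...,1]>60)&(np.hypot(C[...,0]-.501,C[...,1]+.021)<.12)).astype(np.uint8)
    N,L,S,Z=cv2.connectedComponentsWithStats(g)
    for i in range(1,N):
        if S[i,4]<15:continue
        v,u=np.nonzero(L==i);P=plane(n,np.c_[u,v],.016);print(n,"rib",S[i,4],rect(P),P.mean(0)[:2].round(4))
    # board top face, fit plane
    m=(abs(C[...,0]-.55)<.09)&(abs(C[...,1]-.352)<.09)&(C[...,2]>.02)&(hsv[...,2]>150)
    P=C[m];
    for _ in range(3):
        co=np.linalg.lstsq(np.c_[P[:,:2],np.ones(len(P))],P[:,2],rcond=None)[0];e=abs(P[:,2]-P[:,:2]@co[:2]-co[2]);P=P[e<.008]
    nv=np.array([-co[0],-co[1],1]);nv/=np.linalg.norm(nv);print(n,"board n",nv.round(3),np.degrees(np.arccos(nv[2])).round(1),P.min(0).round(3),P.max(0).round(3))
a=cv2.imread("pics/top0.png");a=cv2.resize(a[140:275,265:420],None,fx=3.4,fy=3.4,interpolation=cv2.INTER_CUBIC)
b=cv2.imread("pics/side0.png");b=cv2.resize(b[125:200,205:275],(0,0),fx=3.6,fy=3.6,interpolation=cv2.INTER_CUBIC)
o=np.zeros((459,527+252,3),np.uint8);o[:,:527]=a[:459,:527];o[:b.shape[0],527:527+b.shape[1]]=b;cv2.imwrite("pics/crop1.png",o)
```

```text
top post1 212 (array([687.9,  58. ]), array([ 29.8, 137.8]), 84.3) med z 0.0299
top post2 204 (array([688.9, -73. ]), array([ 29.8, 140.4]), 72.9) med z 0.029
top frame 601 (array([ 559.9, -341.5]), array([162.6, 154.9]), 66.5) med z 0.0178
top tray 45 (array([577.9,  20.4]), array([ 6.8, 97.8]), 8.3) med z 0.0596
top rib 33 (array([509.1, -81.9]), array([110.6,   4.1]), 9.0) [ 0.509  -0.0818]
top rib 39 (array([500.8, -40.7]), array([114.2,   4.9]), 9.1) [ 0.4997 -0.0407]
top rib 19 (array([511.9,  46.4]), array([64.9,  3.7]), 9.9) [0.5119 0.0463]
top board n [-0.561 -0.035  0.827] 34.2 [0.484 0.286 0.026] [0.621 0.442 0.122]
side post1 316 (array([687.8,  55.6]), array([ 37., 141.]), 85.3) med z 0.0298
side post2 376 (array([688.3, -76.3]), array([ 37.7, 140.3]), 72.6) med z 0.0298
side frame 1846 (array([ 560.1, -344.3]), array([166.7, 155. ]), 66.3) med z 0.0185
side tray 639 (array([498.4, -23.3]), array([180.6, 189. ]), 8.8) med z 0.0596
side board n [-0.566 -0.033  0.823] 34.6 [0.486 0.28  0.026] [0.617 0.442 0.119]
```

View pics/crop1.png

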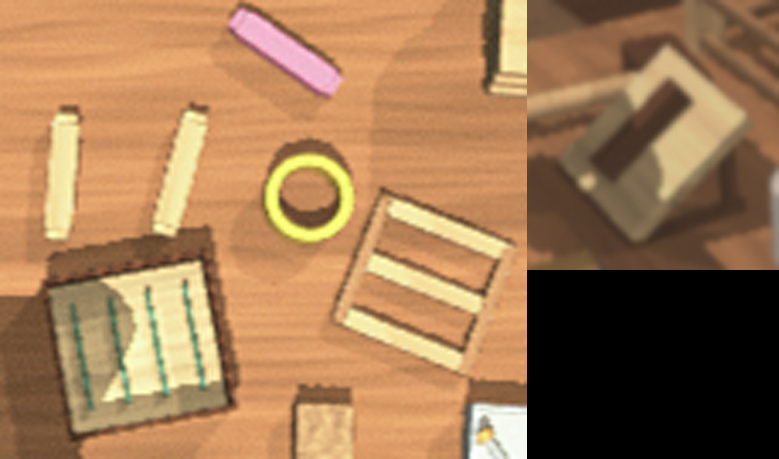

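The crop shows the two pale beech posts at (62,172) and (180,172). The look-alike at (285,50) is pink, so it is out. The frame, tray ribs and the board with its batten are all clear.

```bash
cat >> h.py <<'E'
from scipy.spatial.transform import Rotation as Ro
def down(yaw):  # closing axis (tool y) at yaw deg, tool z down
    a=np.radians(yaw);y=np.array([np.cos(a),np.sin(a),0]);z=np.array([0,0,-1.]);return np.c_[np.cross(y,z),y,z]
def go(targets,start=None):  # chain of (pos,R): prints units per move from the pose before
    s=r.get_state();p,R=(s["tcp_pos"],s["tcp_rot"]) if start is None else start
    for q,Q in targets:
        q=np.array(q);t=R.T@(q-p)/.03;w=np.degrees(Ro.from_matrix(R.T@Q).as_rotvec())/5
        print(np.round(np.r_[t,w],2).tolist());p,R=q,Q
E
python3 - <<'E'
from h import *
R=down(84.5)
go([((.688,.0575,.36),R),((.688,.0575,.186),R)])
E
```

```text
[-20.43, -7.74, 1.48, -0.01, -0.0, -3.42]
[0.0, 0.0, 5.8, 0.0, 0.0, 0.0]
```

move_arm --steps '[-20.43, -7.74, 1.48, 0, 0, -3.42, 60, -20.43, -7.74, 1.48, 0, 0, -3.42, 60, -20.43, -7.74, 1.48, 0, 0, -3.42, 60, -20.43, -7.74, 1.48, 0, 0, -3.42, 60, -20.43, -7.74, 1.48, 0, 0, -3.42, 60, -20.43, -7.74, 1.48, 0, 0, -3.42, 60, -20.43, -7.74, 1.48, 0, 0, -3.42, 60, -20.43, -7.74, 1.48, 0, 0, -3.42, 60]'

```text
clock: 0.77
tcp_pos: [0.4492, 0.2826, 0.3824]
tcp_rot: [[-0.995, 0.096, -0.0], [0.096, 0.995, -0.0], [0.0, -0.0, -1.0]]
contact_force: [0.3, 0.8, 0.5]
width: 0.0517
gripper_force: 0.0
```

Run:
```python
from h import *
R=down(84.5)
go([((.688,.0575,.30),R),((.688,.0575,.186),R)])
```

```text
[-8.64, -6.7, 2.75, -0.0, -0.0, -0.0]
[0.0, 0.0, 3.8, 0.0, 0.0, 0.0]
```

move_arm --steps '[-8.64, -6.7, 2.75, 0, 0, 0, 60, -8.64, -6.7, 2.75, 0, 0, 0, 60, -8.64, -6.7, 2.75, 0, 0, 0, 60, -8.64, -6.7, 2.75, 0, 0, 0, 60, -8.64, -6.7, 2.75, 0, 0, 0, 60, -8.64, -6.7, 2.75, 0, 0, 0, 60, -8.64, -6.7, 2.75, 0, 0, 0, 60, -8.64, -6.7, 2.75, 0, 0, 0, 60]'

```text
clock: 1.43
tcp_pos: [0.6844, 0.0609, 0.3003]
tcp_rot: [[-0.995, 0.096, -0.001], [0.096, 0.995, -0.0], [0.001, -0.0, -1.0]]
contact_force: [-0.1, 0.3, 0.2]
width: 0.0511
gripper_force: 0.0
```

move_arm --steps '[0, 0, 0, 0, 0, 0, 60, 0, 0, 0, 0, 0, 0, 60, 0, 0, 0, 0, 0, 0, 60]'

```text
clock: 1.68
tcp_pos: [0.683, 0.0628, 0.3008]
tcp_rot: [[-0.995, 0.096, -0.001], [0.096, 0.995, 0.0], [0.001, 0.0, -1.0]]
contact_force: [-0.2, 0.1, 0.3]
width: 0.0513
gripper_force: 0.0
```

Run:
```python
from h import *
R=down(84.5)
go([((.688,.0575,.186),R)]);
n="top";p,d=r.capture(n)
p,d=r.capture("side");cv2.imwrite("pics/s1.png",p)
```

```text
[-0.19, -0.16, 3.83, 0.0, -0.01, -0.01]
```

move_arm --steps '[-0.19, -0.16, 2, 0, 0, 0, 60, -0.19, -0.16, 2.8, 0, 0, 0, 60, -0.19, -0.16, 3.4, 0, 0, 0, 60, -0.19, -0.16, 3.8, 0, 0, 0, 60, -0.19, -0.16, 3.83, 0, 0, 0, 60, -0.19, -0.16, 3.83, 0, 0, 0, 60]'

```text
clock: 2.28
tcp_pos: [0.6887, 0.058, 0.1875]
tcp_rot: [[-0.995, 0.095, 0.001], [0.095, 0.995, 0.0], [-0.001, 0.0, -1.0]]
contact_force: [1.0, -0.3, 0.1]
width: 0.0512
gripper_force: 0.0
```

move_arm --steps '[0, 0, 0, 0, 0, 0, 15, 0, 0, 0, 0, 0, 0, 15, 0, 0, 0, 0, 0, 0, 15, 0, 0, 0, 0, 0, 0, 15, 0, 0, 0, 0, 0, 0, 15]' --grip_force 40

```text
clock: 2.7
tcp_pos: [0.6892, 0.0575, 0.1889]
tcp_rot: [[-0.995, 0.096, 0.004], [0.096, 0.995, 0.0], [-0.003, 0.001, -1.0]]
contact_force: [-1.2, 1.0, 7.6]
width: 0.0285
gripper_force: 41.6
```

move_arm --steps '[0, 0, -1, 0, 0, 0, 15, 0, 0, -2, 0, 0, 0, 15, 0, 0, -3, 0, 0, 0, 15, 0, 0, -4, 0, 0, 0, 15, 0, 0, -4, 0, 0, 0, 15, 0, 0, -4, 0, 0, 0, 15]'

```text
clock: 3.2
tcp_pos: [0.6888, 0.0573, 0.3093]
tcp_rot: [[-0.995, 0.096, 0.005], [0.096, 0.995, 0.0], [-0.005, 0.0, -1.0]]
contact_force: [-0.7, -0.3, -1.1]
width: 0.029
gripper_force: 40.6
```

Run:
```python
from h import *
a=np.radians(9);u=np.array([np.cos(a),np.sin(a)]);v=np.array([-u[1],u[0]]);o=np.array([.4983,-.0203])
print("slots",o+.042*v,o-.042*v)
R=down(99);L=o+.042*v
go([((*L,.306),R),((*L,.192),R)])
p,d=r.capture("top");cv2.imwrite("pics/t2.png",p);C=cloud("top",d);s=r.get_state();x,y,z=s["tcp_pos"]
m=(abs(C[...,0]-x)<.09)&(abs(C[...,1]-y)<.04)&(abs(C[...,2]-(z-.158))<.008)
P=C[m];print(s["width"],m.sum(),cv2.minAreaRect((P[:,:2]*1000).astype(np.float32)),np.median(P[:,2]))
```

```text
slots [0.49172975 0.02118291] [ 0.50487025 -0.06178291]
[6.42, -1.83, 0.08, -0.0, 0.05, -2.9]
[0.0, 0.0, 3.8, 0.0, 0.0, 0.0]
0.02890649933835973 0 ((0.0, 0.0), (0.0, 0.0), 0.0) nan
  return _methods._mean(a, axis=axis, dtype=dtype,
  ret = ret.dtype.type(ret / rcount)
```

move_arm --steps '[6.42, -1.83, 0.08, 0, 0, -2.9, 15, 6.42, -1.83, 0.08, 0, 0, -2.9, 15, 6.42, -1.83, 0.08, 0, 0, -2.9, 15, 6.42, -1.83, 0.08, 0, 0, -2.9, 15, 6.42, -1.83, 0.08, 0, 0, -2.9, 15, 6.42, -1.83, 0.08, 0, 0, -2.9, 15, 6.42, -1.83, 0.08, 0, 0, -2.9, 15]'

```text
clock: 3.83
tcp_pos: [0.4902, 0.021, 0.3034]
tcp_rot: [[-0.988, -0.156, -0.002], [-0.156, 0.988, 0.0], [0.002, 0.0, -1.0]]
contact_force: [0.9, 0.2, -1.7]
width: 0.0289
gripper_force: 40.5
```

Run:
```python
from h import *
R=down(99)
go([((.4917,.0212,.215),R),((.4917,.0212,.192),R)])
for n in("top","side"):
    p,d=r.capture(n);cv2.imwrite(f"pics/{n}2.png",p);C=cloud(n,d)
    q=proj(n,[[.4917,.0212,.12]])[0].astype(int);
    w=p[q[1]-50:q[1]+50,q[0]-60:q[0]+60] if n=="side" else p[q[1]-50:q[1]+50,q[0]-60:q[0]+60]
    cv2.imwrite(f"pics/c_{n}.png",cv2.resize(w,None,fx=3,fy=3))
cv2.imwrite("pics/c2.png",np.hstack([cv2.imread("pics/c_top.png"),cv2.imread("pics/c_side.png")]))
# held post underside/top in side view by colour: pale, depth height
hsv=cv2.cvtColor(p,cv2.COLOR_BGR2HSV);z=C[...,2]
m=(abs(C[...,0]-.4917)<.09)&(abs(C[...,1]-.0212)<.06)&(z>.105)&(z<.16)&(hsv[...,2]>110)
P=C[m];print(m.sum(),cv2.minAreaRect((P[:,:2]*1000).astype(np.float32)),P[:,2].min(),np.percentile(P[:,2],[5,95]))
```

```text
[-0.06, -0.0, 2.95, 0.0, -0.02, -0.01]
[0.0, 0.0, 0.77, 0.0, 0.0, 0.0]
528 ((490.36187744140625, 25.582809448242188), (144.4019012451172, 47.72195053100586), 9.652904510498047) 0.11493954483839386 [0.11843789 0.14739509]
```

View pics/c2.png

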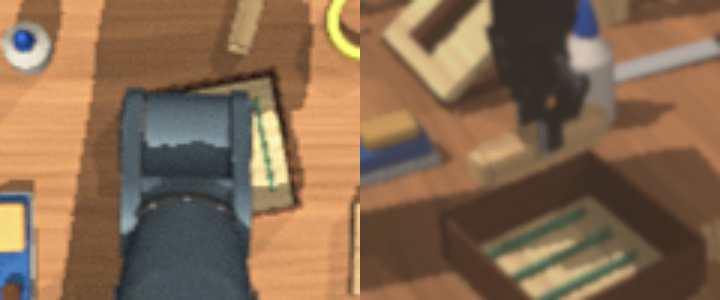

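The post is held level and lined up over the left channel; its end is at (490,165) in the right half, with the ribs visible below.

move_arm --steps '[-0.06, 0, 1.3, 0, 0, 0, 15, -0.06, 0, 2.4, 0, 0, 0, 15, -0.06, 0, 2.9, 0, 0, 0, 15, -0.06, 0, 3.2, 0, 0, 0, 15, -0.06, 0, 3.4, 0, 0, 0, 15, -0.06, 0, 3.6, 0, 0, 0, 15, -0.06, 0, 3.65, 0, 0, 0, 15, -0.06, 0, 3.65, 0, 0, 0, 15]'

```text
clock: 4.6
tcp_pos: [0.4939, 0.0215, 0.1952]
tcp_rot: [[-0.988, -0.156, 0.001], [-0.156, 0.988, -0.0], [-0.001, -0.0, -1.0]]
contact_force: [0.1, 0.7, -0.9]
width: 0.0288
gripper_force: 40.5
```

move_arm --steps '[0, 0, 0.05, 0, 0, 0, 15, 0, 0, 0.1, 0, 0, 0, 15, 0, 0, 0.1, 0, 0, 0, 15]'

```text
clock: 4.85
tcp_pos: [0.494, 0.0215, 0.1945]
tcp_rot: [[-0.988, -0.156, 0.002], [-0.156, 0.988, -0.0], [-0.002, -0.001, -1.0]]
contact_force: [-11.5, 0.2, 37.8]
width: 0.0291
gripper_force: 45.6
```

move_arm --steps '[0, 0, 0, 0, 0, 0, 48, 0, 0, 0, 0, 0, 0, 48, 0, 0, 0, 0, 0, 0, 48, 0, 0, -0.5, 0, 0, 0, 48, 0, 0, -1.5, 0, 0, 0, 48, 0, 0, -2.8, 0, 0, 0, 48, 0, 0, -4, 0, 0, 0, 48, 0, 0, -4, 0, 0, 0, 48]'

```text
clock: 5.52
tcp_pos: [0.4948, 0.0215, 0.3177]
tcp_rot: [[-0.988, -0.156, 0.01], [-0.156, 0.988, -0.0], [-0.01, -0.002, -1.0]]
contact_force: [0.8, -0.0, 1.6]
width: 0.041
gripper_force: 0.0
```

Run:
```python
from h import *
R=down(72.7)
go([((.6886,-.073,.30),R)])
```

```text
[-5.88, -4.12, 0.65, 0.0, 0.11, 5.26]
```

move_arm --steps '[-5.88, -4.12, 0.6, 0, 0.1, 5.26, 60, -5.88, -4.12, 0.6, 0, 0.1, 5.26, 60, -5.88, -4.12, 0.6, 0, 0.1, 5.26, 60, -5.88, -4.12, 0.6, 0, 0.1, 5.26, 60, -5.88, -4.12, 0.6, 0, 0.1, 5.26, 60, -5.88, -4.12, 0.6, 0, 0.1, 5.26, 60, -5.88, -4.12, 0.6, 0, 0.1, 5.26, 60, -5.88, -4.12, 0.6, 0, 0.1, 5.26, 60]'

```text
clock: 6.18
tcp_pos: [0.6865, -0.073, 0.2928]
tcp_rot: [[-0.955, 0.298, -0.01], [0.298, 0.955, 0.001], [0.01, -0.002, -1.0]]
contact_force: [-1.4, 0.5, -0.0]
width: 0.0513
gripper_force: 0.0
```

Run:
```python
from h import *
R=down(72.7)
go([((.6886,-.073,.186),R)])
p,d=r.capture("side");C=cloud("side",d)
# placed post check
m=(np.hypot(C[...,0]-.4917,C[...,1]-.0212)<.085)&(C[...,2]>.031)&(C[...,2]<.041)&(cv2.cvtColor(p,cv2.COLOR_BGR2HSV)[...,2]>130)
P=C[m];print(m.sum(),cv2.minAreaRect((P[:,:2]*1000).astype(np.float32)),np.median(P[:,2]))
```

```text
[-0.1, 0.03, 3.56, -0.02, -0.11, -0.0]
190 ((472.9824523925781, 11.903218269348145), (34.243125915527344, 92.79844665527344), 89.10225677490234) 0.03624809249925265
```

move_arm --steps '[-0.1, 0.03, 1.3, 0, -0.1, 0, 60, -0.1, 0.03, 2.4, 0, -0.1, 0, 60, -0.1, 0.03, 3.1, 0, -0.1, 0, 60, -0.1, 0.03, 3.5, 0, -0.1, 0, 60, -0.1, 0.03, 3.5, 0, -0.1, 0, 60, -0.1, 0.03, 3.5, 0, -0.1, 0, 60]'

```text
clock: 6.73
tcp_pos: [0.689, -0.0727, 0.1895]
tcp_rot: [[-0.955, 0.297, 0.0], [0.297, 0.955, -0.002], [-0.001, -0.002, -1.0]]
contact_force: [-0.3, 0.1, 1.0]
width: 0.0511
gripper_force: 0.0
```

move_arm --steps '[0, 0, 0, 0, 0, 0, 15, 0, 0, 0, 0, 0, 0, 15, 0, 0, 0, 0, 0, 0, 15, 0, 0, 0, 0, 0, 0, 15, 0, 0, 0, 0, 0, 0, 15]'

```text
clock: 7.15
tcp_pos: [0.6897, -0.073, 0.1909]
tcp_rot: [[-0.955, 0.298, 0.003], [0.298, 0.955, -0.002], [-0.003, -0.001, -1.0]]
contact_force: [-1.6, 1.4, 7.4]
width: 0.0291
gripper_force: 41.4
```

move_arm --steps '[0, 0, -1, 0, 0, 0, 15, 0, 0, -2, 0, 0, 0, 15, 0, 0, -3, 0, 0, 0, 15, 0, 0, -4, 0, 0, 0, 15, 0, 0, -4, 0, 0, 0, 15, 0, 0, -4, 0, 0, 0, 15]'

```text
clock: 7.65
tcp_pos: [0.6893, -0.0728, 0.3113]
tcp_rot: [[-0.955, 0.298, 0.004], [0.298, 0.955, -0.003], [-0.005, -0.001, -1.0]]
contact_force: [-0.2, -0.5, -1.8]
width: 0.0288
gripper_force: 40.5
```

Run:
```python
from h import *
go([((.5049,-.0618,.306),down(99))])
p,d=r.capture("side");C=cloud("side",d)
m=(np.hypot(C[...,0]-.4917,C[...,1]-.0212)<.1)&(C[...,2]>.031)&(C[...,2]<.041)&(cv2.cvtColor(p,cv2.COLOR_BGR2HSV)[...,2]>120)
N,L,S,_=cv2.connectedComponentsWithStats(m.astype(np.uint8))
for i in range(1,N):
    if S[i,4]>30:
        P=C[L==i];print(S[i],cv2.minAreaRect((P[:,:2]*1000).astype(np.float32)),np.median(P[:,2]))
```

```text
[5.98, -1.48, 0.15, -0.03, 0.05, -5.26]
[247 227  40  18 245] ((488.3585510253906, 17.427785873413086), (122.3542251586914, 34.564308166503906), 6.815206050872803) 0.03627717339326919
```

move_arm --steps '[5.98, -1.48, 0.1, 0, 0, -5.26, 15, 5.98, -1.48, 0.1, 0, 0, -5.26, 15, 5.98, -1.48, 0.1, 0, 0, -5.26, 15, 5.98, -1.48, 0.1, 0, 0, -5.26, 15, 5.98, -1.48, 0.1, 0, 0, -5.26, 15, 5.98, -1.48, 0.1, 0, 0, -5.26, 15, 5.98, -1.48, 0.1, 0, 0, -5.26, 15, 5.98, -1.48, 0.1, 0, 0, -5.26, 15]'

```text
clock: 8.37
tcp_pos: [0.5053, -0.0619, 0.3053]
tcp_rot: [[-0.988, -0.156, -0.0], [-0.156, 0.988, -0.002], [0.001, -0.002, -1.0]]
contact_force: [0.6, -0.2, -0.7]
width: 0.0289
gripper_force: 40.4
```

Run:
```python
from h import *
go([((.5049,-.0618,.197),down(99))])
```

```text
[0.01, 0.01, 3.61, -0.02, -0.01, -0.01]
```

move_arm --steps '[0, 0, 1.3, 0, 0, 0, 15, 0, 0, 2.4, 0, 0, 0, 15, 0, 0, 2.9, 0, 0, 0, 15, 0, 0, 3.2, 0, 0, 0, 15, 0, 0, 3.4, 0, 0, 0, 15, 0, 0, 3.55, 0, 0, 0, 15, 0, 0, 3.65, 0, 0, 0, 15, 0, 0, 3.65, 0, 0, 0, 15]'

```text
clock: 9.03
tcp_pos: [0.5052, -0.0621, 0.197]
tcp_rot: [[-0.988, -0.156, 0.001], [-0.156, 0.988, -0.002], [-0.001, -0.002, -1.0]]
contact_force: [-0.4, 0.1, -0.3]
width: 0.0291
gripper_force: 40.4
```

move_arm --steps '[0, 0, 0.03, 0, 0, 0, 15, 0, 0, 0.06, 0, 0, 0, 15, 0, 0, 0.06, 0, 0, 0, 15]'

```text
clock: 9.28
tcp_pos: [0.5052, -0.0621, 0.1967]
tcp_rot: [[-0.988, -0.156, 0.002], [-0.156, 0.988, -0.002], [-0.002, -0.003, -1.0]]
contact_force: [-9.3, 1.3, 26.4]
width: 0.0292
gripper_force: 43.7
```

Contact is at the expected height. Next: release, rise, and check.

move_arm --steps '[0, 0, 0, 0, 0, 0, 48, 0, 0, 0, 0, 0, 0, 48, 0, 0, 0, 0, 0, 0, 48, 0, 0, -0.5, 0, 0, 0, 48, 0, 0, -1.5, 0, 0, 0, 48, 0, 0, -2.8, 0, 0, 0, 48, 0, 0, -4, 0, 0, 0, 48, 0, 0, -4, 0, 0, 0, 48]'

```text
clock: 9.95
tcp_pos: [0.5061, -0.062, 0.3205]
tcp_rot: [[-0.988, -0.156, 0.009], [-0.156, 0.988, -0.004], [-0.009, -0.005, -1.0]]
contact_force: [1.3, -0.4, 0.6]
width: 0.041
gripper_force: 0.0
```

Run:
```python
from h import *
go([((.560,-.3425,.28),down(-23.5+180)),((.560,-.3425,.28),down(-23.5)),((.560,-.3425,.177),down(-23.5))]);print(r.get_state()["qpos"])
```

```text
[-0.3, -9.51, 1.41, -0.11, 0.06, -11.5]
[0.0, 0.0, 0.0, -0.0, -0.0, -36.0]
[0.0, 0.0, 3.43, 0.0, 0.0, 0.0]
[-0.21289406  0.38629031  1.83670528 -0.00253126  0.90863573 -1.93894271]
```

move_arm --steps '[-0.3, -9.51, 1.3, 0, 0, 24.5, 70, -0.3, -9.51, 1.3, 0, 0, 24.5, 70, -0.3, -9.51, 1.3, 0, 0, 24.5, 70, -0.3, -9.51, 1.3, 0, 0, 24.5, 70, -0.3, -9.51, 1.3, 0, 0, 24.5, 70, -0.3, -9.51, 1.3, 0, 0, 24.5, 70, -0.3, -9.51, 1.3, 0, 0, 24.5, 70, -0.3, -9.51, 1.3, 0, 0, 24.5, 70]'

```text
clock: 10.62
tcp_pos: [0.5579, -0.3479, 0.2746]
tcp_rot: [[-0.657, 0.753, 0.0], [0.753, 0.657, -0.004], [-0.003, -0.002, -1.0]]
contact_force: [0.4, -0.5, -0.7]
width: 0.0596
gripper_force: 0.0
```

Run:
```python
from h import *
go([((.560,-.3425,.28),down(-23.5))])
for n in("top","side"):
    img,d=r.capture(n);C=cloud(n,d);v=cv2.cvtColor(img,cv2.COLOR_BGR2HSV)[...,2]
    m=(np.hypot(C[...,0]-.498,C[...,1]+.02)<.1)&(C[...,2]>.030)&(C[...,2]<.042)&(v>120)
    N,L,S,_=cv2.connectedComponentsWithStats(m.astype(np.uint8))
    for i in range(1,N):
        if S[i,4]>60:
            P=C[L==i];print(n,S[i,4],cv2.minAreaRect((P[:,:2]*1000).astype(np.float32)),np.median(P[:,2]))
    q=proj(n,[[.498,-.02,.03]])[0].astype(int);cv2.imwrite(f"pics/c_{n}.png",cv2.resize(img[q[1]-40:q[1]+40,q[0]-45:q[0]+45],None,fx=4,fy=4))
cv2.imwrite("pics/c3.png",np.hstack([cv2.imread("pics/c_top.png"),cv2.imread("pics/c_side.png")]))
```

```text
[0.09, 0.17, -0.18, -0.0, 0.04, 12.92]
top 184 ((516.8140258789062, -58.98731994628906), (116.81957244873047, 29.793737411499023), 8.529271125793457) 0.035624358084447194
top 213 ((494.04779052734375, 22.506145477294922), (139.42189025878906, 29.334270477294922), 8.748095512390137) 0.03563534206092189
side 342 ((495.7778625488281, 19.315555572509766), (139.19088745117188, 35.333709716796875), 7.672553062438965) 0.03614166097840166
side 383 ((504.59722900390625, -64.67279052734375), (131.08168029785156, 34.376182556152344), 8.716878890991211) 0.03629856177246493
```

View pics/c3.png

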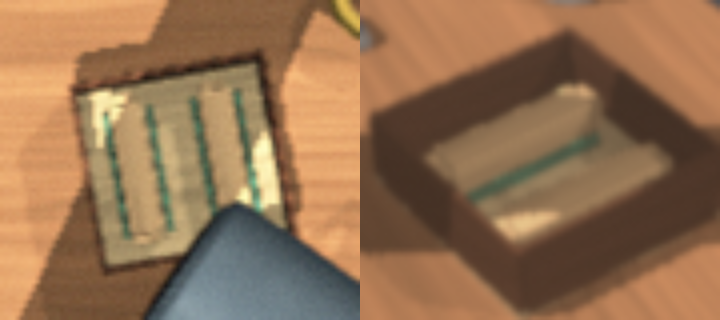

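Both posts lie between their green ribs, at (140,170) and (225,140) in the left half, with their tops at 36 mm. Next is the frame.

move_arm --steps '[0.09, 0.17, -0.18, 0, 0, 12.92, 70, 0.09, 0.17, -0.18, 0, 0, 12.92, 70, 0.09, 0.17, -0.18, 0, 0, 12.92, 70, 0.09, 0.17, -0.18, 0, 0, 12.92, 70, 0.09, 0.17, -0.18, 0, 0, 12.92, 70, 0.09, 0.17, -0.18, 0, 0, 12.92, 70, 0.09, 0.17, -0.18, 0, 0, 12.92, 70, 0.09, 0.17, -0.18, 0, 0, 12.92, 70]'

```text
clock: 11.38
tcp_pos: [0.5602, -0.3355, 0.2815]
tcp_rot: [[0.269, 0.963, -0.0], [0.963, -0.269, -0.002], [-0.002, 0.0, -1.0]]
contact_force: [0.3, -0.1, -0.1]
width: 0.0599
gripper_force: 0.0
```

move_arm --steps '[0, 0, 0, 0, 0, 12, 70, 0, 0, 0, 0, 0, 0, 70]'

```text
clock: 11.55
tcp_pos: [0.5602, -0.3355, 0.2815]
tcp_rot: [[0.286, 0.958, -0.0], [0.958, -0.286, -0.002], [-0.002, 0.0, -1.0]]
contact_force: [0.4, -0.2, -0.2]
width: 0.0594
gripper_force: 0.0
```

Run:
```python
from h import *
go([((.560,-.3425,.178),down(-23.5))])
```

```text
[-0.22, 0.06, 3.45, 0.0, 0.02, 1.37]
```

move_arm --steps '[-0.22, 0.06, 0, 0, 0, 1.37, 70, -0.22, 0.06, 1.2, 0, 0, 1.37, 70, -0.22, 0.06, 2.2, 0, 0, 1.37, 70, -0.22, 0.06, 2.9, 0, 0, 1.37, 70, -0.22, 0.06, 3.3, 0, 0, 1.37, 70, -0.22, 0.06, 3.4, 0, 0, 1.37, 70, -0.22, 0.06, 3.4, 0, 0, 1.37, 70]'

```text
clock: 12.13
tcp_pos: [0.5602, -0.3433, 0.1793]
tcp_rot: [[0.38, 0.925, -0.001], [0.925, -0.38, -0.002], [-0.002, 0.0, -1.0]]
contact_force: [0.5, 0.2, 1.0]
width: 0.0597
gripper_force: 0.0
```

move_arm --steps '[0, 0, 0, 0, 0, 0, 5, 0, 0, 0, 0, 0, 0, 5, 0, 0, 0, 0, 0, 0, 5, 0, 0, 0, 0, 0, 0, 5, 0, 0, 0, 0, 0, 0, 5, 0, 0, 0, 0, 0, 0, 5]'

```text
clock: 12.63
tcp_pos: [0.5604, -0.3441, 0.1807]
tcp_rot: [[0.382, 0.924, 0.001], [0.924, -0.382, -0.003], [-0.002, 0.003, -1.0]]
contact_force: [-0.5, -0.3, 7.3]
width: 0.0192
gripper_force: 40.3
```

move_arm --steps '[0, 0, -1, 0, 0, 0, 5, 0, 0, -2, 0, 0, 0, 5, 0, 0, -3, 0, 0, 0, 5, 0, 0, -4, 0, 0, 0, 5, 0, 0, -4, 0, 0, 0, 5, 0, 0, -4, 0, 0, 0, 5]'

```text
clock: 13.13
tcp_pos: [0.5602, -0.3438, 0.3013]
tcp_rot: [[0.382, 0.924, 0.003], [0.924, -0.382, -0.004], [-0.003, 0.004, -1.0]]
contact_force: [-0.4, 0.3, -2.6]
width: 0.0189
gripper_force: 39.6
```

Run:
```python
from h import *
go([((.4983,-.0203,.30),down(9))])
s=r.get_state();x,y,z=s["tcp_pos"];print(s["tcp_pos"],s["width"])
img,d=r.capture("side");C=cloud("side",d);v=cv2.cvtColor(img,cv2.COLOR_BGR2HSV)[...,2]
zt=z-.1807+.018
m=(np.hypot(C[...,0]-x,C[...,1]-y)<.13)&(abs(C[...,2]-zt)<.008)
P=C[m];print(m.sum(),cv2.minAreaRect((P[:,:2]*1000).astype(np.float32)),np.median(P[:,2])-zt)
co=np.linalg.lstsq(np.c_[P[:,:2],np.ones(len(P))],P[:,2],rcond=None)[0];print("tilt",co[:2])
```

```text
[9.18, -6.02, -0.01, 0.04, 0.04, -6.29]
[ 0.56017527 -0.34375917  0.30126118] 0.018931707099199203
1734 ((560.6827392578125, -344.7807922363281), (167.5591583251953, 154.74107360839844), 66.63768005371094) 0.00041184164465413176
tilt [0.00498127 0.00573266]
```

move_arm --steps '[9.18, -6.0, 0, 0, 0, -6.4, 5, 9.18, -6.0, 0, 0, 0, -6.4, 5, 9.18, -6.0, 0, 0, 0, -6.4, 5, 9.18, -6.0, 0, 0, 0, -6.4, 5, 9.18, -6.0, 0, 0, 0, -6.4, 5, 9.18, -6.0, 0, 0, 0, -6.4, 5, 9.18, -6.0, 0, 0, 0, -6.4, 5, 9.18, -6.0, 0, 0, 0, -6.4, 5]'

```text
clock: 13.85
tcp_pos: [0.4976, -0.0182, 0.2973]
tcp_rot: [[-0.166, 0.986, -0.003], [0.986, 0.166, -0.002], [-0.001, -0.003, -1.0]]
contact_force: [1.0, 0.7, -1.3]
width: 0.0187
gripper_force: 39.6
```

move_arm --steps '[0, 0, 0, 0, 0, 0, 5, 0, 0, 0, 0, 0, 0, 5, 0, 0, 0, 0, 0, 0, 5]'

```text
clock: 14.1
tcp_pos: [0.4989, -0.0205, 0.2979]
tcp_rot: [[-0.166, 0.986, -0.001], [0.986, 0.166, -0.002], [-0.002, -0.002, -1.0]]
contact_force: [1.0, -0.2, -1.7]
width: 0.0189
gripper_force: 39.6
```

Run:
```python
from h import *
R=down(9.8)
go([((.4985,-.0215,.26),R),((.4985,-.0215,.2187),R)])
s=r.get_state();x,y,z=s["tcp_pos"]
zt=z-.1807+.018
for n in("side","top"):
    img,d=r.capture(n);C=cloud(n,d)
    m=(np.hypot(C[...,0]-x,C[...,1]-y)<.13)&(abs(C[...,2]-zt)<.008)
    P=C[m];print(m.sum(),cv2.minAreaRect((P[:,:2]*1000).astype(np.float32)),np.median(P[:,2])-zt)
```

```text
[-0.03, -0.02, 1.26, -0.02, 0.02, -0.05]
[0.0, 0.0, 1.38, 0.0, 0.0, 0.0]
1152 ((498.5126647949219, -20.92333221435547), (157.36203002929688, 167.88375854492188), 8.544997215270996) 0.0002757523775471782
220 ((499.06292724609375, -18.88861083984375), (153.41297912597656, 161.8765411376953), 8.609711647033691) 1.7115086730468132e-05
```

move_arm --steps '[-0.07, 0, 0.7, 0, 0, -0.06, 5, -0.07, 0, 1.3, 0, 0, -0.06, 5, -0.07, 0, 1.7, 0, 0, -0.06, 5, -0.07, 0, 2.0, 0, 0, -0.06, 5, -0.07, 0, 2.3, 0, 0, -0.06, 5, -0.07, 0, 2.5, 0, 0, -0.06, 5, -0.07, 0, 2.62, 0, 0, -0.06, 5, -0.07, 0, 2.62, 0, 0, -0.06, 5]'

```text
clock: 14.87
tcp_pos: [0.4992, -0.0227, 0.2195]
tcp_rot: [[-0.171, 0.985, -0.001], [0.985, 0.171, -0.002], [-0.002, -0.001, -1.0]]
contact_force: [0.4, 0.6, -0.9]
width: 0.0187
gripper_force: 39.6
```

Free and inside the tray, 2–3 mm to go.

move_arm --steps '[0, 0, 0.04, 0, 0, 0, 5, 0, 0, 0.08, 0, 0, 0, 5, 0, 0, 0.1, 0, 0, 0, 5, 0, 0, 0.1, 0, 0, 0, 5]'

```text
clock: 15.2
tcp_pos: [0.4993, -0.0226, 0.2172]
tcp_rot: [[-0.171, 0.985, 0.0], [0.985, 0.171, -0.002], [-0.002, -0.0, -1.0]]
contact_force: [0.3, 0.5, -1.5]
width: 0.0189
gripper_force: 39.7
```

move_arm --steps '[0, 0, 0.02, 0, 0, 0, 5, 0, 0, 0.04, 0, 0, 0, 5, 0, 0, 0.05, 0, 0, 0, 5, 0, 0, 0.05, 0, 0, 0, 5]'

```text
clock: 15.53
tcp_pos: [0.4994, -0.0226, 0.2166]
tcp_rot: [[-0.171, 0.985, 0.0], [0.985, 0.171, -0.002], [-0.002, -0.0, -1.0]]
contact_force: [-5.2, 0.8, 15.0]
width: 0.0186
gripper_force: 41.7
```

move_arm --steps '[0, 0, 0, 0, 0, 0, 55, 0, 0, 0, 0, 0, 0, 55, 0, 0, 0, 0, 0, 0, 55, 0, 0, 0, 0, 0, 0, 55, 0, 0, -0.5, 0, 0, 0, 55, 0, 0, -1.5, 0, 0, 0, 55, 0, 0, -2.8, 0, 0, 0, 55, 0, 0, -4.1, 0, 0, 0, 55]'

```text
clock: 16.2
tcp_pos: [0.4989, -0.0223, 0.3395]
tcp_rot: [[-0.171, 0.985, -0.002], [0.985, 0.171, -0.002], [-0.001, -0.002, -1.0]]
contact_force: [1.9, 0.1, -0.1]
width: 0.047
gripper_force: 0.0
```

Run:
```python
from h import *
img,d=r.capture("side");C=cloud("side",d)
m=(np.hypot(C[...,0]-.498,C[...,1]+.02)<.12)&(abs(C[...,2]-.054)<.005)&(cv2.cvtColor(img,cv2.COLOR_BGR2HSV)[...,2]>110)
N,L,S,_=cv2.connectedComponentsWithStats(m.astype(np.uint8));m=L==1+np.argmax(S[1:,4])
P=C[m];print(m.sum(),cv2.minAreaRect((P[:,:2]*1000).astype(np.float32)),np.median(P[:,2]),np.linalg.lstsq(np.c_[P[:,:2],np.ones(len(P))],P[:,2],rcond=None)[0][:2])
# batten, board in both initial views
for n in("side","top"):
    im=cv2.imread(f"pics/{n}0.png");D=np.load(f"pics/{n}0.npy");C=cloud(n,D);hsv=cv2.cvtColor(im,cv2.COLOR_BGR2HSV)
    b=(abs(C[...,0]-.552)<.09)&(abs(C[...,1]-.352)<.09)&(C[...,2]>.02)
    # coordinates along slope
    c,s=np.cos(np.radians(35)),np.sin(np.radians(35));U=C[...,0]*c+C[...,2]*s;W=-C[...,0]*s+C[...,2]*c
    light=b&(hsv[...,2]>100);w0=np.median(W[light]);print(n,"face w",w0,light.sum())
    bat=b&(W>w0+.017)&(W<w0+.034)
    f=b&(abs(W-w0)<.007)
    for k,M in(("face",f),("batten top",bat)):
        N,L,S,_=cv2.connectedComponentsWithStats(M.astype(np.uint8));M=L==1+np.argmax(S[1:,4])
        print(k,M.sum(),cv2.minAreaRect((np.c_[U[M],C[...,1][M]]*1000).astype(np.float32)),"w",np.median(W[M])-w0)
```

```text
652 ((468.0494384765625, -31.223609924316406), (102.5185317993164, 161.35289001464844), 8.16048812866211) 0.05469205817515571 [ 0.00183952 -0.0014892 ]
side face w -0.2567017856693211 1182
face 1117 ((488.86651611328125, 361.962890625), (162.46334838867188, 164.67225646972656), 2.0530896186828613) w 0.0002748699910096186
batten top 199 ((492.83892822265625, 366.6109924316406), (109.82764434814453, 35.052764892578125), 3.880082607269287) w 0.025890583925560595
top face w -0.2562505228398044 1547
face 1282 ((490.3182678222656, 365.2254943847656), (166.62814331054688, 158.29205322265625), 2.6712653636932373) w -5.948055226617788e-05
batten top 172 ((495.0169677734375, 367.2673645019531), (112.24148559570312, 23.90407371520996), 2.8407485485076904) w 0.025597009791441555
```

```bash
cat >> h.py <<'E'
def board():
    p,t=np.radians(3.4),np.radians(35);c,s=np.cos(p),np.sin(p)
    n=np.array([-np.sin(t)*c,-np.sin(t)*s,np.cos(t)]);y=np.array([-s,c,0]);z=-n
    return n,np.c_[np.cross(y,z),y,z]
E
python3 - <<'E'
from h import *
n,R=board();T=np.array([.537,.367,.0944])+.152*n;print(T)
go([(T+.1*n,R),(T,R)])
E
```

```text
[0.44996984 0.36182946 0.21891111]
[13.13, -1.38, 1.46, -5.06, -5.59, -16.15]
[-0.0, -0.0, 3.33, 0.0, 0.0, 0.0]
```

move_arm --steps '[13.13, -1.38, 1.46, -5.06, -5.59, -16.15, 60, 13.13, -1.38, 1.46, -5.06, -5.59, -16.15, 60, 13.13, -1.38, 1.46, -5.06, -5.59, -16.15, 60, 13.13, -1.38, 1.46, -5.06, -5.59, -16.15, 60, 13.13, -1.38, 1.46, -5.06, -5.59, -16.15, 60, 13.13, -1.38, 1.46, -5.06, -5.59, -16.15, 60, 13.13, -1.38, 1.46, -5.06, -5.59, -16.15, 60, 13.13, -1.38, 1.46, -5.06, -5.59, -16.15, 60]'

```text
clock: 16.92
tcp_pos: [0.4078, 0.2983, 0.3011]
tcp_rot: [[-0.811, 0.434, 0.391], [0.44, 0.895, -0.081], [-0.385, 0.107, -0.917]]
contact_force: [1.2, 0.2, 0.4]
width: 0.0515
gripper_force: 0.0
```

Run:
```python
from h import *
n,R=board();T=np.array([.537,.367,.0944])+.152*n
go([(T+.1*n,R)]);print(r.get_state()["qpos"])
```

```text
[1.29, 1.57, -0.35, -1.78, -2.07, -5.71]
[ 0.5910499   0.38566888  1.92506157 -0.52840828  0.60078072 -0.10107337]
```

move_arm --steps '[1.29, 1.57, -0.35, -1.78, -2.07, -5.71, 60, 1.29, 1.57, -0.35, -1.78, -2.07, -5.71, 60, 1.29, 1.57, -0.35, -1.78, -2.07, -5.71, 60, 1.29, 1.57, -0.35, -1.78, -2.07, -5.71, 60, 1.29, 1.57, -0.35, -1.78, -2.07, -5.71, 60, 1.29, 1.57, -0.35, -1.78, -2.07, -5.71, 60, 1.29, 1.57, -0.35, -1.78, -2.07, -5.71, 60, 1.29, 1.57, -0.35, -1.78, -2.07, -5.71, 60]'

```text
clock: 17.58
tcp_pos: [0.3942, 0.3563, 0.3011]
tcp_rot: [[-0.82, -0.051, 0.57], [-0.041, 0.999, 0.031], [-0.571, 0.002, -0.821]]
contact_force: [1.4, -0.1, -0.5]
width: 0.0512
gripper_force: 0.0
```

Run:
```python
from h import *
n,R=board();T=np.array([.537,.367,.0944])+.152*n
go([(T+.1*n,R)]);go([(T,R)]);print(r.get_state()["qpos"])
```

```text
[0.04, 0.07, -0.02, -0.04, -0.04, -0.09]
[0.03, 0.08, 3.31, -0.04, -0.04, -0.09]
[ 0.7072046   0.4163942   1.90428639 -0.87137619  0.47074912 -0.19228851]
```

move_arm --steps '[0.03, 0.08, 1.0, 0, 0, -0.09, 60, 0.03, 0.08, 1.8, 0, 0, -0.09, 60, 0.03, 0.08, 2.2, 0, 0, -0.09, 60, 0.03, 0.08, 2.2, 0, 0, -0.09, 60, 0.03, 0.08, 2.2, 0, 0, -0.09, 60]'

```text
clock: 18.0
tcp_pos: [0.431, 0.3606, 0.2462]
tcp_rot: [[-0.82, -0.058, 0.57], [-0.05, 0.998, 0.03], [-0.571, -0.004, -0.821]]
contact_force: [-0.5, 0.5, 0.3]
width: 0.0514
gripper_force: 0.0
```

Run:
```python
from h import *
n,R=board();T=np.array([.537,.367,.0944])+.152*n
go([(T,R)])
o=[]
for k in("side","top"):
    img,d=r.capture(k);q=proj(k,[[.53,.36,.11]])[0].astype(int);o.append(cv2.resize(img[max(q[1]-40,0):max(q[1]-40,0)+80,q[0]-45:q[0]+45],(400,356),interpolation=cv2.INTER_CUBIC))
cv2.imwrite("pics/c4.png",np.hstack(o))
```

```text
[-0.0, 0.01, 1.11, -0.04, -0.04, 0.01]
```

View pics/c4.png

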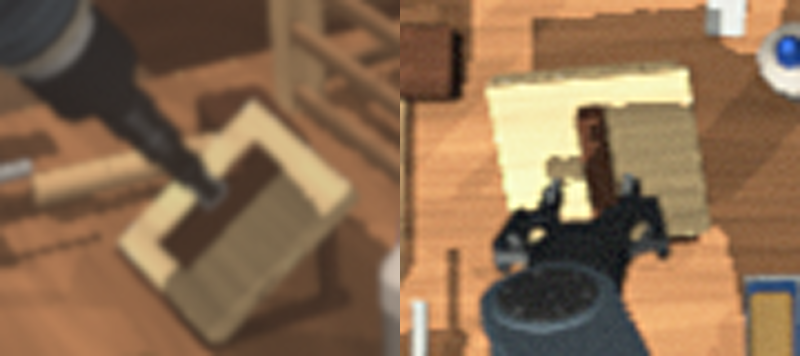

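The open fingertips, at (553,190) and (630,185) in the right half, straddle the dark batten at (597,150). I'll go down and grip.

move_arm --steps '[0, 0.01, 0.5, 0, 0, 0, 60, 0, 0.01, 0.9, 0, 0, 0, 60, 0, 0.01, 1.05, 0, 0, 0, 60, 0, 0.01, 1.05, 0, 0, 0, 60]'

```text
clock: 18.43
tcp_pos: [0.4488, 0.3621, 0.2206]
tcp_rot: [[-0.819, -0.059, 0.57], [-0.051, 0.998, 0.031], [-0.571, -0.004, -0.821]]
contact_force: [-0.3, 0.0, 0.1]
width: 0.0513
gripper_force: 0.0
```

move_arm --steps '[0, 0, 0, 0, 0, 0, 8, 0, 0, 0, 0, 0, 0, 8, 0, 0, 0, 0, 0, 0, 8, 0, 0, 0, 0, 0, 0, 8, 0, 0, 0, 0, 0, 0, 8, 0, 0, 0, 0, 0, 0, 8]' --grip_force 60

```text
clock: 18.93
tcp_pos: [0.4485, 0.3623, 0.2215]
tcp_rot: [[-0.819, -0.06, 0.571], [-0.051, 0.998, 0.032], [-0.572, -0.003, -0.82]]
contact_force: [-5.4, -0.7, 5.8]
width: 0.0209
gripper_force: 59.7
```

move_arm --steps '[0, 0, -0.4, 0, 0, 0, 8, 0, 0, -1, 0, 0, 0, 8, 0, 0, -1.8, 0, 0, 0, 8, 0, 0, -2.8, 0, 0, 0, 8, 0, 0, -3.8, 0, 0, 0, 8, 0, 0, -4.5, 0, 0, 0, 8, 0, 0, -4.5, 0, 0, 0, 8]'

```text
clock: 19.52
tcp_pos: [0.3704, 0.3582, 0.3348]
tcp_rot: [[-0.817, -0.061, 0.573], [-0.05, 0.998, 0.035], [-0.574, -0.0, -0.819]]
contact_force: [0.2, 0.6, -0.7]
width: 0.0211
gripper_force: 59.7
```

Run:
```python
from h import *
s=r.get_state();p0=s["tcp_pos"];print(s["width"])
go([((.40,.30,.37),down(99)),((.4983,-.0203,.34),down(99))])
```

```text
0.02106067212405266
[-1.38, -2.0, -0.46, -0.34, 7.0, -1.06]
[-1.57, -11.06, 1.0, 0.0, 0.0, 0.0]
```

move_arm --steps '[-1.38, -2.0, -0.46, -0.34, 7, -1.06, 8, -1.38, -2.0, -0.46, -0.34, 7, -1.06, 8, -1.38, -2.0, -0.46, -0.34, 7, -1.06, 8, -1.38, -2.0, -0.46, -0.34, 7, -1.06, 8, -1.38, -2.0, -0.46, -0.34, 7, -1.06, 8, -1.38, -2.0, -0.46, -0.34, 7, -1.06, 8, -1.38, -2.0, -0.46, -0.34, 7, -1.06, 8, -1.38, -2.0, -0.46, -0.34, 7, -1.06, 8]'

```text
clock: 20.18
tcp_pos: [0.4021, 0.2994, 0.3658]
tcp_rot: [[-0.988, -0.154, -0.005], [-0.154, 0.988, -0.004], [0.006, -0.003, -1.0]]
contact_force: [0.0, -0.4, -2.3]
width: 0.0208
gripper_force: 59.5
```

Run:
```python
from h import *
go([((.4983,-.0203,.33),down(99))])
```

```text
[-1.54, -11.02, 1.22, -0.04, -0.07, -0.03]
```

move_arm --steps '[-1.54, -11.02, 1.22, 0, 0, 0, 8, -1.54, -11.02, 1.22, 0, 0, 0, 8, -1.54, -11.02, 1.22, 0, 0, 0, 8, -1.54, -11.02, 1.22, 0, 0, 0, 8, -1.54, -11.02, 1.22, 0, 0, 0, 8, -1.54, -11.02, 1.22, 0, 0, 0, 8, -1.54, -11.02, 1.22, 0, 0, 0, 8, -1.54, -11.02, 1.22, 0, 0, 0, 8]'

```text
clock: 20.85
tcp_pos: [0.4976, -0.0197, 0.3304]
tcp_rot: [[-0.988, -0.154, -0.002], [-0.154, 0.988, -0.005], [0.002, -0.005, -1.0]]
contact_force: [0.6, 1.4, -2.1]
width: 0.0207
gripper_force: 59.7
```

move_arm --steps '[0, 0, 0, 0, 0, 0, 8, 0, 0, 0, 0, 0, 0, 8, 0, 0, 0, 0, 0, 0, 8, 0, 0, 0, 0, 0, 0, 8]'

```text
clock: 21.18
tcp_pos: [0.4972, -0.0166, 0.3308]
tcp_rot: [[-0.988, -0.156, -0.003], [-0.156, 0.988, -0.004], [0.003, -0.003, -1.0]]
contact_force: [0.1, -0.4, -1.8]
width: 0.0207
gripper_force: 59.8
```

```bash
cat > m.py <<'E'
from h import *
go([((.4983,-.0203,.28),down(99))])
s=r.get_state();x,y,z=s["tcp_pos"];zf=z-.179
for n in("side","top"):
    img,d=r.capture(n);C=cloud(n,d);v=cv2.cvtColor(img,cv2.COLOR_BGR2HSV)[...,2]
    m=(np.hypot(C[...,0]-x,C[...,1]-y)<.13)&(abs(C[...,2]-zf)<.015)&(v>90)
    N,L,S,_=cv2.connectedComponentsWithStats(m.astype(np.uint8));m=L==1+np.argmax(S[1:,4])
    P=C[m];zm=np.median(P[:,2]);Q=P[abs(P[:,2]-zm)<.007];print(n,len(Q),"face z",zm,"tcp z",z,cv2.minAreaRect((Q[:,:2]*1000).astype(np.float32)),"tilt",np.linalg.lstsq(np.c_[Q[:,:2],np.ones(len(Q))],Q[:,2],rcond=None)[0][:2])
    q=proj(n,[[x,y,zf]])[0].astype(int);cv2.imwrite(f"pics/c_{n}.png",cv2.resize(img[q[1]-45:q[1]+45,q[0]-50:q[0]+50],None,fx=4,fy=4))
cv2.imwrite("pics/c5.png",np.hstack([cv2.imread("pics/c_top.png"),cv2.imread("pics/c_side.png")]))
E
python3 m.py
```

```text
[-0.02, -0.12, 1.69, -0.04, -0.04, -0.01]
side 1566 face z 0.1509883702112173 tcp z 0.33078569515335554 ((494.6613464355469, -19.437034606933594), (158.2493438720703, 167.7370147705078), 8.623761177062988) tilt [0.00239618 0.00368633]
top 125 face z 0.15032389881681008 tcp z 0.33078569515335554 ((500.9986267089844, 53.16087341308594), (117.37975311279297, 27.597143173217773), 8.206657409667969) tilt [0.0099782  0.01378404]
```

View pics/c5.png

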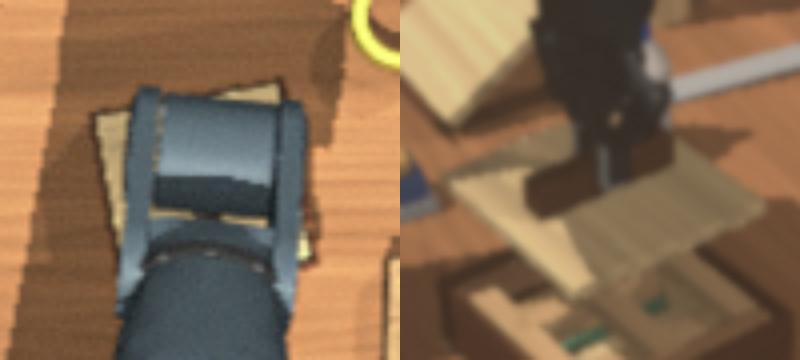

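The board is held level and square above the tray, with its batten at (600,175) in the right half. I'll shift about 4 mm and lower it.

move_arm --steps '[-0.11, -0.14, 0.6, 0, 0, 0, 8, -0.11, -0.14, 1.2, 0, 0, 0, 8, -0.11, -0.14, 1.7, 0, 0, 0, 8, -0.11, -0.14, 2, 0, 0, 0, 8, -0.11, -0.14, 2.2, 0, 0, 0, 8, -0.11, -0.14, 2.4, 0, 0, 0, 8, -0.11, -0.14, 2.4, 0, 0, 0, 8, -0.11, -0.14, 2.4, 0, 0, 0, 8]'

```text
clock: 21.95
tcp_pos: [0.5013, -0.0213, 0.2593]
tcp_rot: [[-0.988, -0.155, -0.003], [-0.155, 0.988, -0.003], [0.003, -0.003, -1.0]]
contact_force: [-0.5, -0.8, -1.2]
width: 0.0203
gripper_force: 59.8
```

```bash
python3 m.py
```

```text
[0.1, 0.05, -0.69, -0.03, -0.04, -0.02]
side 1567 face z 0.07938943174363822 tcp z 0.2592564189440878 ((498.3135070800781, -21.63916778564453), (156.1297607421875, 171.6884307861328), 8.696956634521484) tilt [0.00241274 0.00205488]
top 115 face z 0.07765760151451961 tcp z 0.2592564189440878 ((507.76513671875, 57.1724739074707), (25.59806251525879, 112.79586791992188), 88.75909423828125) tilt [-0.01225023 -0.04302857]
```

move_arm --steps '[0, 0.01, 0.1, 0, 0, 0, 8, 0, 0.01, 0.2, 0, 0, 0, 8, 0, 0.01, 0.3, 0, 0, 0, 8, 0, 0.01, 0.4, 0, 0, 0, 8, 0, 0.01, 0.46, 0, 0, 0, 8, 0, 0.01, 0.46, 0, 0, 0, 8]'

```text
clock: 22.55
tcp_pos: [0.5011, -0.0212, 0.2448]
tcp_rot: [[-0.988, -0.155, -0.003], [-0.155, 0.988, -0.003], [0.004, -0.003, -1.0]]
contact_force: [0.1, 0.3, -1.6]
width: 0.0205
gripper_force: 59.8
```

move_arm --steps '[0, 0, 0.03, 0, 0, 0, 8, 0, 0, 0.06, 0, 0, 0, 8, 0, 0, 0.07, 0, 0, 0, 8, 0, 0, 0.07, 0, 0, 0, 8]'

```text
clock: 22.88
tcp_pos: [0.5011, -0.0212, 0.2444]
tcp_rot: [[-0.988, -0.155, -0.003], [-0.155, 0.988, -0.003], [0.003, -0.003, -1.0]]
contact_force: [-9.1, -0.0, 20.1]
width: 0.0205
gripper_force: 62.9
```

Contact is at the packed height of 64 mm. Release, rise, and check.

move_arm --steps '[0, 0, 0, 0, 0, 0, 50, 0, 0, 0, 0, 0, 0, 50, 0, 0, 0, 0, 0, 0, 50, 0, 0, 0, 0, 0, 0, 50, 0, 0, -0.5, 0, 0, 0, 50, 0, 0, -1.5, 0, 0, 0, 50, 0, 0, -2.8, 0, 0, 0, 50, 0, 0, -4.1, 0, 0, 0, 50]'

```text
clock: 23.55
tcp_pos: [0.5011, -0.0207, 0.367]
tcp_rot: [[-0.988, -0.155, -0.005], [-0.155, 0.988, -0.003], [0.005, -0.002, -1.0]]
contact_force: [0.5, -0.0, 0.2]
width: 0.0429
gripper_force: 0.0
```

move_arm --steps '[0, 7, 0, 0, 0, 0, 50, 0, 7, 0, 0, 0, 0, 50, 0, 7, 0, 0, 0, 0, 50, 0, 7, 0, 0, 0, 0, 50, 0, 7, 0, 0, 0, 0, 50, 0, 7, 0, 0, 0, 0, 50, 0, 7, 0, 0, 0, 0, 50]'

```text
clock: 24.13
tcp_pos: [0.4684, 0.1884, 0.3653]
tcp_rot: [[-0.987, -0.159, -0.003], [-0.159, 0.987, -0.003], [0.004, -0.003, -1.0]]
contact_force: [0.1, -0.7, -0.2]
width: 0.0429
gripper_force: 0.0
```

Run:
```python
from h import *
o=[]
for n in("side","top"):
    img,d=r.capture(n);C=cloud(n,d);v=cv2.cvtColor(img,cv2.COLOR_BGR2HSV)[...,2]
    m=(np.hypot(C[...,0]-.498,C[...,1]+.02)<.12)&(abs(C[...,2]-.064)<.006)&(v>100)
    N,L,S,_=cv2.connectedComponentsWithStats(m.astype(np.uint8));m=L==1+np.argmax(S[1:,4])
    Q=C[m];print(n,len(Q),np.median(Q[:,2]),cv2.minAreaRect((Q[:,:2]*1000).astype(np.float32)),"tilt",np.linalg.lstsq(np.c_[Q[:,:2],np.ones(len(Q))],Q[:,2],rcond=None)[0][:2])
    q=proj(n,[[.498,-.02,.06]])[0].astype(int);o.append(cv2.resize(img[q[1]-45:q[1]+45,q[0]-50:q[0]+50],None,fx=4,fy=4))
cv2.imwrite("pics/c6.png",np.hstack(o))
```

```text
side 1821 0.06455158264237859 ((497.07843017578125, -24.0662841796875), (175.88821411132812, 183.80410766601562), 7.727644443511963) tilt [0.00446633 0.00623807]
top 1298 0.06407256710983922 ((498.5256042480469, -21.073638916015625), (153.9951629638672, 162.00677490234375), 8.672760963439941) tilt [ 0.00265279 -0.00090218]
```

View pics/c6.png

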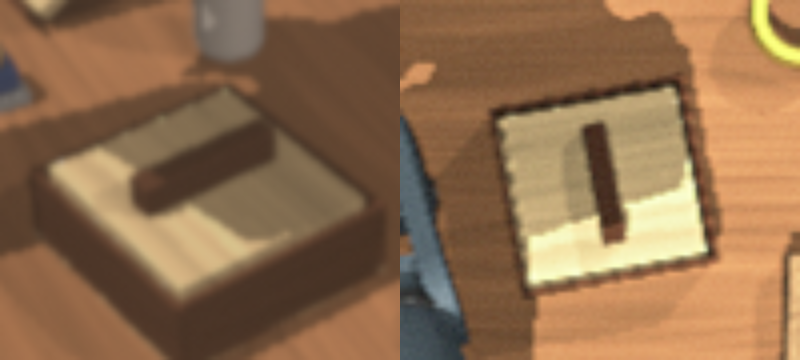

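The board lies flat in the tray at 64 mm with its batten up, centred at (605,185) in the right half. I'm handing in the job.

```bash
python3 -c "
from rig import r
print(r.job_done())"
```

```text
the job is handed in; nothing more can be done
None
```

The crate kit is packed and handed in at about 24 s: one post in each channel, the frame flat on the posts, and the board on top with its batten up. The last camera check put the board level at 64 mm and about 1 mm from the tray's middle; the hand-in returned no verdict.

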